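# Clamp the round box in the dead-weight press

### The job

The straw-covered round box lying on the table has just been glued and is too thick to grip: roll it along the table into the weight press until it lies square against the upright stop, about centred under the raised arm. Then hang the thicker of the two iron weights by its handle in the pair of hooks at the end of the arm, so that the arm comes down and clamps the box, and let go. Leave the thin weight and everything else where it stands.

Things in the scene. Friction and masses are not known exactly. Their poses are not given: they have to be found in the camera images.
- round_box: closed straw-covered round box, a plain cylinder 88 mm in diameter and 130 mm long, 0.2 to 0.45 kg, lying on its side on the table. Origin in the middle of its axis (44 mm above the table), x along the axis; y and z turn as it rolls. It rolls easily and soon stops by itself.
- press: dead-weight press of grey iron, fixed to the table. Origin on the table below the middle of the place for the box; x along the place towards the pivot post, y towards the stop, z up. Stop: upright plate 58 mm high, 195 mm long (x = -82 to 112 mm), its face at y = +44 mm. The box rolls in from the open -y side. Post: foot x = 112 to 177 mm, 6 mm high; 140 mm high at y within 25 mm.
- press_arm (a joint): the arm's hinge on the post, at x = 130 mm, z = 125 mm of the press, axis along its y. 0 = arm level, resting on a box in place; 0.2 rad = raised, where a spring holds it at the start. Two rods, 10 mm thick, at y = -36 and +36 mm, run 287 mm from the hinge to -x. A 28 mm wide cork-faced beam below them (x = -63 to 63 mm) presses the box. Damped, closes in about 1 s.
- hooks (a point): on the moving arm, midway between its two hooks: the point where the middle of a hung handle lies; 264 mm from the hinge, about 172 mm above the table with the arm raised, 120 mm with it level. Each rod ends in a hook: a dip open to the top whose outer (-x) tip stands 21 mm above this point. Free gap between the rods 62 mm; nothing is between them within 70 mm of this point.
- thick_weight: iron weight to be hung: block 40 x 120 x 24 mm with an upright rigid bow handle, about 0.9 kg. Origin mid-underside, y along the block and the handle, z up. The handle is an 8 mm round rod: legs at y = -54 and +54 mm, top bar 88 mm above the origin, straight from y = -42 to 42 mm; a wooden grip 16 mm thick, 44 mm long sits on its middle. Heavy enough to bring the arm down.
- thick_weight_grip (a point): middle of the thick weight's wooden grip, 88 mm above its underside
- thin_weight: the other iron weight, same handle, but its block is only 11 mm thick (grip 75 mm above the underside), about 0.4 kg: too light to bring the arm down. Stays where it is. Origin in the middle of its underside, y along the handle.
- jar: glass jar, 82 mm in diameter, 151 mm high, in the row with the weights; origin at the middle of its underside
- pot: white paste pot, 83 mm in diameter, 119 mm high with a brush handle that sticks out sideways at the top (186 mm over all along x); origin at the middle of the underside
- tin: flat round lidded wax tin on the right, 70 mm across, 24 mm high; origin at the middle of its underside
- small_awl: awl with a turned wooden handle, lying near the front edge, 29 x 118 x 29 mm, long along y; origin at the middle of the underside
- grey_eraser: grey eraser, 21 x 32 x 12 mm; origin at the middle of the underside
There are look-alikes about, which are no part of the job. There is more than one size of the round_box; the one meant has the size given above.

How it is judged:
By the outcome, as a careful person would: the job done as asked, in the order asked, and still so for the second after the job is handed in, with the robot touching nothing.
It also fails if it takes over 62 s, if anything falls off the work surface, if the arm or the gripper's body presses on something with over 40 N, if the wrist force passes 120 N, or if a joint passes its speed limit or range.

### The arm

A 6-joint arm with a two-finger parallel gripper is mounted at the origin on a cart in front of the work surface, level with it; the furniture and walls round the work are solid. World frame = base frame: x ahead of the robot, y to its left, z up, the work surface at z = 0. Lengths are in m, angles in degrees, forces in N, time in s.
With the tool pointing down it reaches from about 0.275 to 0.825 m from the base axis. Payload 5.2 kg.
Tool frame: the origin (TCP) lies on the front face of the gripper's body, between the roots of the fingers; the fingertips stand 84 mm ahead of it and the grasp point (between the pads) lies ctrl.hold_point_z ahead of it (ctrl.hold_point_z is the distance from the TCP to the grasp point, in m); z points along the fingers, y is the line along which they close (so a half turn about z gives the same grasp; the last joint's range is limited). The gripper opens to 93 mm and grips with 3 to 60 N. Pads are 15 mm wide; open, the fingers measure 128 mm over their backs; the gripper's body (75 mm by 188 mm) begins 65 mm behind the grasp point.
Start: joints at [-87.938, 14.817, 87.949, -0, 77.235, -11.62], TCP at [0.13, -0.534, 0.303] pointing down, gripper open.
Joint ranges: [-179.93, 179.93], [-52.35, 119.4], [10.71, 147.94], [-69.91, 249.91], [12.55, 155.21], [-178.61, 178.61]. Speed limits (degrees/s): [147.25, 147.25, 180, 180, 180, 180].

### API

Orientations are given as [roll, pitch, yaw] about the fixed x, y, z axes, in that order (R = Rz(yaw) Ry(pitch) Rx(roll)).
In Python, from plant import ctrl, cams gives the robot as it stands.
- The arm moves only by the shell command python3 -m pendant 'ROWS' [FORCE]. ROWS is JSON, one flat list of numbers, 7 for each row, row after row: the closure, from 0 (fully open) to 1 (shut), then the shift along the world's x, y, z in cm, then the turn, a rotation vector about the world's x, y, z in rad. In form: [fingers, tx, ty, tz, wx, wy, wz, fingers, tx, ty, tz, wx, wy, wz, ...]. A call has 1 to 5 rows; each row is the pose to reach, as a shift and turn from the pose commanded when the call began; what a row does not reach only later rows make up. A row lasts 1/12 s, in which the tool goes at most 41.7 mm and 7.16 degrees, less where a joint would pass 70% of its speed; a pose out of reach is approached as far as the arm can. A call with a gripper value outside its range is refused whole. The fingers move at their own pace and stop on an object; FORCE is the grip in N (left out, the last holds). Time passes only in rows, so rows that repeat a pose let the fingers close. It gives the time, the measured TCP pose, the force, the opening and the grip force at its end, in the units of the state.
- ctrl.state(): the state, without advancing time (a new reading comes with each control period).
- cams.snapshot(name): name is "scene" or "top"; returns the picture (384x512x3 uint8, red, green, blue); there is no depth.
- cams.camera_info(name): a dict with "vfov" (degrees; the focal length in pixels is half the picture's height over the tangent of half this angle, whatever the lens; pixels are square), "cx", "cy" (the principal point, pixels), "eye" and "rotation" of the camera in the world. Camera axes: x right, y down, z forward; pixel columns grow to the right and rows downward; lengths in m; the calibration is good to about 2 mm. A picture is of the moment at which its call begins. camera_info takes no time and is no camera call.
- ctrl.hand_in(): hands the job in; it is judged then, once.
The state is a dict: "time": time; "joint_positions": joint angles; "qd": joint speeds; "joint_torque": joint torques, N m; "position": TCP position; "eef_rot": TCP orientation; "contact_force": force on the tool from outside, world axes, zero at the start; "torque": the same for the moment, N m; "gripper_width": finger opening in m; "grip_force": force on a finger pad.
Only numpy, scipy, OpenCV 4.12 (cv2) and the standard library are available. Lean on these libraries where they do the work, as an engineer would, in place of code of your own. Each camera call takes 0.05 s, during which the arm holds its last target. There are 200 camera calls.

## Working session

There is one attempt and no reset: what is moved stays moved. The work goes in short steps, Python scripts to look and compute and a shell command to move; the robot and the scene stay as the last step left them, time stands still between calls to the robot, and variables do not carry over. Pictures are saved under pics/ and viewed, at most 12 in all, crops included, and the job is handed in when it is done.

```bash
mkdir -p pics; ls; python3 - <<'E'
from plant import ctrl,cams
import cv2,numpy as np
for n in("scene","top"):
    i=cams.snapshot(n); cv2.imwrite(f"pics/{n}0.png",cv2.resize(i[:,:,::-1],(796,597),interpolation=cv2.INTER_CUBIC))
    cv2.imwrite(f"raw_{n}0.png",i[:,:,::-1])
    print(n,cams.camera_info(n))
print(ctrl.state(),ctrl.hold_point_z)
E
```

```text
pics
scene {'vfov': 44.52231657098492, 'cx': 261.6383004481982, 'cy': 187.7162867647901, 'eye': array([-0.3282821 ,  0.74609104,  1.02857077]), 'rotation': array([-128.76728377,   -0.99097328, -127.98877142])}
top {'vfov': 48.6168154957744, 'cx': 260.2035656297932, 'cy': 190.43290118009037, 'eye': array([0.34865085, 0.02843382, 1.55406246]), 'rotation': array([-171.52759389,   -0.43194838,  -89.66305928])}
{'time': 0.1, 'joint_positions': array([-8.79368843e+01,  1.48518074e+01,  8.80039654e+01, -7.81388533e-04,
        7.72355329e+01, -1.16184274e+01]), 'qd': array([ 0.07040612, -0.14952113, -0.08291717,  0.05658267,  0.00231996,
        0.0309849 ]), 'joint_torque': array([ 3.03545014e-03, -4.38209939e+01, -2.84641868e+01,  7.21863261e-02,
        3.62443132e-02, -5.46527303e-05]), 'position': array([ 0.13010546, -0.53401876,  0.30203742]), 'eef_rot': array([-1.79910412e+02, -1.76421256e-02,  1.36817026e+01]), 'contact_force': array([ 0.2399283 ,  0.61417192, -0.22130877]), 'torque': array([0.01241985, 0.01879035, 0.02307527]), 'grip_force': 0.0, 'gripper_width': 0.09316132740572813} 0.0653
```

View pics/scene0.png

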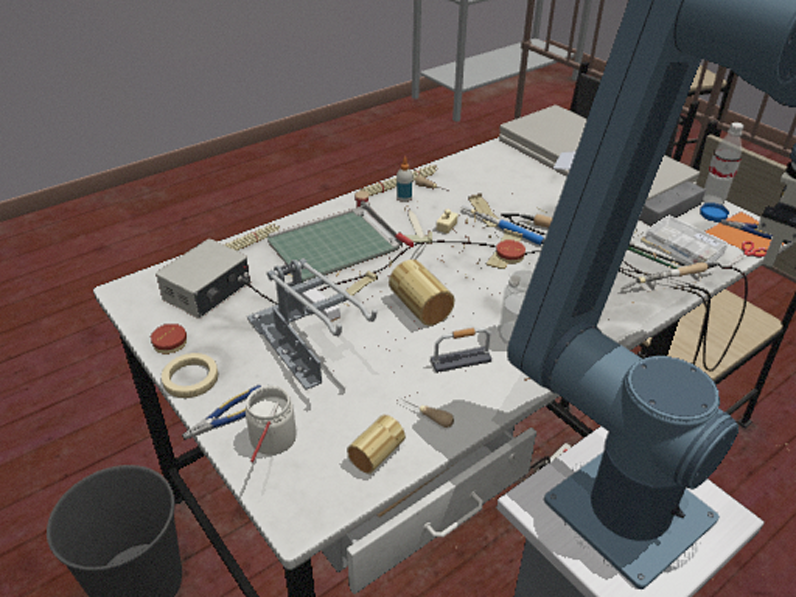

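View pics/top0.png

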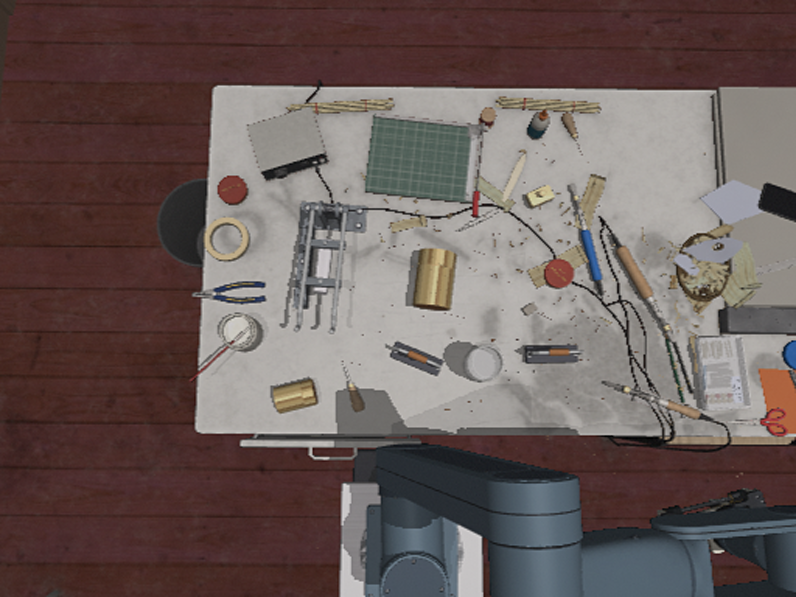

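The scene view shows the press at (300,320), the big box at (420,290), the small look-alike at (377,443) and one weight at (462,348). In the top view the press is at (325,265), the box at (434,278), the weights at (415,358) and (552,354), the jar at (482,361) and the awl at (352,388). The robot hides the second weight in the scene view.

```bash
cat > h.py <<'E'
import numpy as np,cv2
from scipy.spatial.transform import Rotation as Ro
from plant import ctrl,cams
K={}
for n in("scene","top"):
    c=cams.camera_info(n); K[n]=(192/np.tan(np.radians(c['vfov']/2)),c['cx'],c['cy'],np.array(c['eye']),Ro.from_euler('xyz',c['rotation'],degrees=True).as_matrix())
def ray(n,p):
    f,cx,cy,e,R=K[n]; p=np.atleast_2d(p).astype(float)
    return e,np.c_[(p[:,0]-cx)/f,(p[:,1]-cy)/f,np.ones(len(p))]@R.T
def plane(n,p,z):
    e,d=ray(n,p); return e+d*((z-e[2])/d[:,2])[:,None]
def tri(ps,pt):
    A=[];b=[]
    es=[]
    for n,p in(("scene",ps),("top",pt)):
        e,d=ray(n,p); d=d[0]/np.linalg.norm(d[0]); M=np.eye(3)-np.outer(d,d); A.append(M); b.append(M@e)
    x=np.linalg.lstsq(np.vstack(A),np.hstack(b),rcond=None)[0]
    return x,np.linalg.norm(np.vstack(A)@x-np.hstack(b))
def proj(n,X):
    f,cx,cy,e,R=K[n]; q=(np.atleast_2d(X)-e)@R; return np.c_[f*q[:,0]/q[:,2]+cx,f*q[:,1]/q[:,2]+cy]
def blobs(im,lo,hi,amin):
    m=cv2.inRange(cv2.cvtColor(im,cv2.COLOR_BGR2HSV),lo,hi)
    return [c for c in cv2.findContours(m,cv2.RETR_EXTERNAL,cv2.CHAIN_APPROX_NONE)[0] if cv2.contourArea(c)>=amin]
E
python3 - <<'E'
from h import *
S=cv2.imread("raw_scene0.png");T=cv2.imread("raw_top0.png")
for lo,hi,a,z in(((14,90,70),(30,255,255),250,.044),((5,120,80),(14,255,255),12,.09)):
  for n,I in(("top",T),("scene",S)):
    for c in blobs(I,lo,hi,a):
        m=cv2.moments(c);p=[m['m10']/m['m00'],m['m01']/m['m00']]
        r=cv2.minAreaRect((plane(n,c[:,0],z)[:,:2]*1000).astype(np.float32))
        print(n,cv2.contourArea(c),np.round(p,1),np.round(plane(n,p,z),3),np.round(np.r_[r[0],r[1],r[2]],1))
a=cv2.resize(T[120:220,180:280],(400,400),interpolation=cv2.INTER_CUBIC)
b=cv2.resize(S[160:260,155:255],(400,400),interpolation=cv2.INTER_CUBIC)
cv2.imwrite("pics/press.png",np.hstack([a,b]))
E
```

```text
top 589.0 [279.2 178.3] [[ 0.619 -0.05   0.044]] [618.9 -50.1  84.2 135.6  82.5]
scene 408.0 [240.5 289. ] [[0.324 0.285 0.044]] [334.2 275.1  61.1 116.8  14.4]
scene 662.0 [272.3 191. ] [[ 0.593 -0.04   0.044]] [614.  -46.9 100.  211.2  82.6]
top 15.0 [499.4 275.6] [[ 0.28  -0.795  0.09 ]] [ 2.804e+02 -7.956e+02  1.000e+01  2.360e+01  3.000e-01]
top 15.0 [499.2 266.4] [[ 0.311 -0.797  0.09 ]] [ 3.106e+02 -7.978e+02  1.010e+01  2.450e+01  3.000e-01]
top 577.5 [501.3 253.2] [[ 0.356 -0.808  0.09 ]] [ 342.5 -809.1  145.6   72.4    7.3]
top 33.5 [268.  229.1] [[ 0.433 -0.009  0.09 ]] [432.5  -9.2  41.4  13.2  66.4]
top 38.0 [359.1 225.9] [[ 0.446 -0.323  0.09 ]] [ 4.453e+02 -3.226e+02  1.380e+01  4.140e+01  4.000e-01]
top 16.0 [349.   73.7] [[ 0.998 -0.302  0.09 ]] [ 999.1 -301.8   14.6   19.4   88.6]
scene 12.5 [150.7 379.5] [[0.214 0.599 0.09 ]] [212.8 598.9   8.1  15.7  21.3]
scene 127.0 [173.7 378.5] [[0.186 0.559 0.09 ]] [188.7 558.3  45.2  24.7  52.6]
scene 73.0 [217.8 378.4] [[0.13  0.485 0.09 ]] [130.5 490.8  44.9  20.5  81.6]
scene 382.5 [ 34.2 376.7] [[0.368 0.79  0.09 ]] [372
[... 2969 characters left out ...]
6 0.09 ]] [1304.9  186.6   42.6   30.4   79.9]
scene 2703.0 [ 91.  172.7] [[0.982 0.416 0.09 ]] [1026.8  213.7  220.8 1022.5    8.4]
scene 40.5 [226.7 105.8] [[ 1.088 -0.2    0.09 ]] [1084.5 -199.8   53.2   97.9   17.9]
scene 17.5 [182.3  89. ] [[ 1.322 -0.13   0.09 ]] [1319.9 -130.4   27.7   44.7   76.2]
scene 1859.0 [112.1 124.5] [[1.226 0.233 0.09 ]] [1.2548e+03 1.7600e+02 1.7460e+02 8.5800e+02 9.0000e-01]
scene 446.0 [285.9  94.3] [[ 1.022 -0.46   0.09 ]] [ 1.0451e+03 -5.0520e+02  1.2890e+02  4.2820e+02  2.0000e-01]
scene 12.5 [300.   66.4] [[ 1.196 -0.696  0.09 ]] [1189.9 -688.    33.7   66.9   26.6]
scene 541.5 [258.6  76.3] [[ 1.228 -0.472  0.09 ]] [1237.6 -497.2  170.9  434.8    6. ]
```

View pics/press.png

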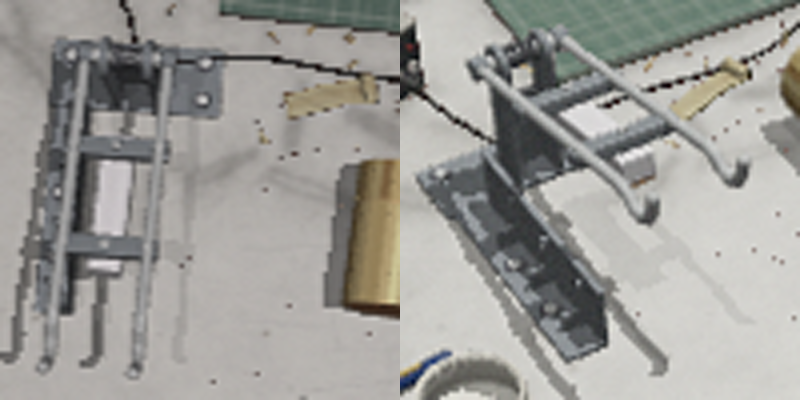

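The crop shows the rod hook tips at (45,365) and (135,370) in the top half and (648,210) and (738,175) in the scene half. The hinges are at (83,62) and (167,60) in the top half and (478,68) and (560,38) in the scene half. The stop plate is on the robot's left.

```bash
python3 - <<'E'
from h import *
t=lambda x,y:(180+x/4-.375,120+y/4-.375)
s=lambda x,y:(155+(x-400)/4-.375,160+y/4-.375)
P={}
for k,a,b in(("tipL",(45,367),(648,208)),("tipR",(135,371),(739,174)),("hinL",(83,62),(480,68)),("hinR",(167,60),(560,38)),("stopFrontTop",(72,312),(605,295))):
    x,r=tri(s(*b),t(*a)); P[k]=x; print(k,np.round(x,4),round(r,4))
d=(P["hinL"]+P["hinR"]-P["tipL"]-P["tipR"])/2; print("dir",d,np.degrees(np.arctan2(d[1],d[0])))
# rods base plate corners on z=0/6mm in top
for k,a,z in(("footTR",(222,50),.006),("footBR",(220,117),.006),("baseTL",(55,40),.006),("baseBL",(38,310),.003)):
    print(k,np.round(plane("top",t(*a),z),4))
# weights' grips: triangulate the seen (left) one
print("L grip",tri((298,214),(268,229.1)))
T=cv2.imread("raw_top0.png");S=cv2.imread("raw_scene0.png")
for c in blobs(S[205:225,280:315],(3,60,60),(20,255,255),8): print(c[:,0].mean(0)+[280,205],cv2.contourArea(c))
a=cv2.resize(T[205:250,240:380],(800,257),interpolation=cv2.INTER_CUBIC)
b=cv2.resize(S[200:250,260:360],(660,330),interpolation=cv2.INTER_CUBIC)
o=np.zeros((590,800,3),np.uint8);o[:257]=a;o[260:590,:660]=b;cv2.imwrite("pics/w.png",o)
E
python3 -m pendant '[0,0,0,4,0,0,0, 0,-4,-1,8,0,0,0, 0,-8,-2,8,0,0,0]'
```

```text
tipL [0.4844 0.2449 0.1811] 0.0028
tipR [0.4817 0.172  0.1759] 0.0018
hinL [0.7536 0.2276 0.1274] 0.0012
hinR [0.7564 0.1544 0.1231] 0.0006
stopFrontTop [0.5482 0.2447 0.0487] 0.0059
dir [ 0.27195516 -0.01745342 -0.05322461] -3.672068144952753
footTR [[0.8002 0.1136 0.006 ]]
footBR [[0.7356 0.1146 0.006 ]]
baseTL [[0.8086 0.2706 0.006 ]]
baseBL [[0.5531 0.2792 0.003 ]]
L grip (array([ 0.43328224, -0.00973008,  0.07225541]), np.float64(0.0007648894346994593))
[298.0625 213.875 ] 46.0
time: 0.35
position: [0.0634, -0.5521, 0.385]
eef_rot: [179.6, 0.1, 14.0]
contact_force: [0.6, -1.4, 0.5]
gripper_width: 0.0934
grip_force: 0.0
```

View pics/w.png

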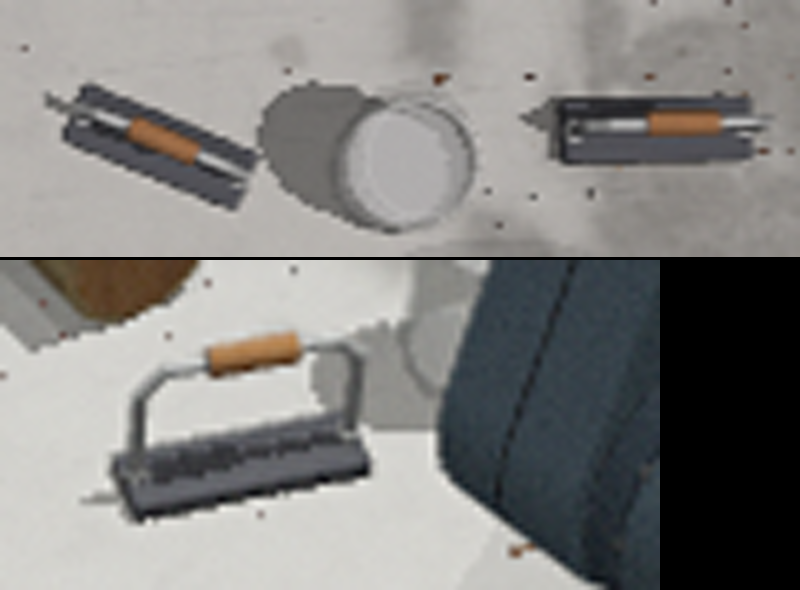

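The left weight's grip triangulates to z = 0.072, so it is the thin one (75 mm). The thick weight must be the right one, near (0.446,-0.323). Next I work out the push approach, with the tool tilted 35° and the fingers spread along the box axis.

```bash
cat >> h.py <<'E'
def Rpush(psi,tilt=35):
    p,t=np.radians([psi,tilt]); n=np.array([-np.sin(p),np.cos(p),0]); y=np.array([np.cos(p),np.sin(p),0])
    z=n*np.sin(t)-np.array([0,0,np.cos(t)]); return np.c_[np.cross(y,z),y,z]
def goal(tcp,R):
    s=ctrl.state(); R0=Ro.from_euler('xyz',s['eef_rot'],degrees=True)
    w=(Ro.from_matrix(R)*R0.inv()).as_rotvec()
    print("t",round(s['time'],2),"d cm",np.round((np.array(tcp)-s['position'])*100,2),"w",np.round(w,3),"F",np.round(s['contact_force'],1))
E
python3 - <<'E'
from h import *
goal([.60,-.24,.30],Rpush(-7.5))
E
```

```text
t 0.35 d cm [53.66 31.21 -8.5 ] w [ 0.488 -0.427  1.159] F [ 0.6 -1.4  0.5]
```

```bash

python3 -m pendant '[0.35,13.4,7.8,-2.1,0.122,-0.107,0.29, 0.35,13.4,7.8,-2.1,0.122,-0.107,0.29, 0.35,13.4,7.8,-2.1,0.122,-0.107,0.29, 0.35,13.4,7.8,-2.1,0.122,-0.107,0.29]' >/dev/null
python3 -m pendant '[0.35,13.4,7.8,-2.1,0.122,-0.107,0.29, 0.35,13.4,7.8,-2.1,0.122,-0.107,0.29, 0.35,13.4,7.8,-2.1,0.122,-0.107,0.29, 0.35,13.4,7.8,-2.1,0.122,-0.107,0.29]' >/dev/null
python3 -m pendant '[0.35,13.4,7.8,-2.1,0.122,-0.107,0.29, 0.35,13.4,7.8,-2.1,0.122,-0.107,0.29, 0.35,13.4,7.8,-2.1,0.122,-0.107,0.29, 0.35,13.4,7.8,-2.1,0.122,-0.107,0.29]' >/dev/null
python3 -m pendant '[0.35,13.4,7.8,-2.1,0.122,-0.107,0.29, 0.35,13.4,7.8,-2.1,0.122,-0.107,0.29, 0.35,13.4,7.8,-2.1,0.122,-0.107,0.29, 0.35,13.4,7.8,-2.1,0.122,-0.107,0.29, 0.35,13.4,7.8,-2.1,0.122,-0.107,0.29]'
python3 - <<'E'
from h import *
goal([.60,-.21,.106],Rpush(-7.5)); print(ctrl.state()['joint_positions'])
S=cams.snapshot("scene");T=cams.snapshot("top")
cv2.imwrite("raw_s1.png",S[:,:,::-1]);cv2.imwrite("raw_t1.png",T[:,:,::-1])
o=np.hstack([cv2.resize(S[:,:,::-1],(400,300),interpolation=cv2.INTER_AREA),cv2.resize(T[:,:,::-1],(400,300),interpolation=cv2.INTER_AREA)])
o=np.vstack([o,cv2.resize(S[120:240,220:460,::-1],(800,400),interpolation=cv2.INTER_CUBIC)[:300]])
cv2.imwrite("pics/s1.png",o)
E
```

```text
time: 1.77
position: [0.6011, -0.2354, 0.2937]
eef_rot: [-179.4, -35.3, 82.5]
contact_force: [-1.1, -0.1, 0.3]
gripper_width: 0.0605
grip_force: 0.0
t 1.77 d cm [ -0.11   2.54 -18.77] w [-0.006 -0.008 -0.006] F [-1.1 -0.1  0.3]
[-43.35018166  33.07782914  68.5678309   27.98121681 100.04225064
 -36.4215288 ]
```

View pics/s1.png

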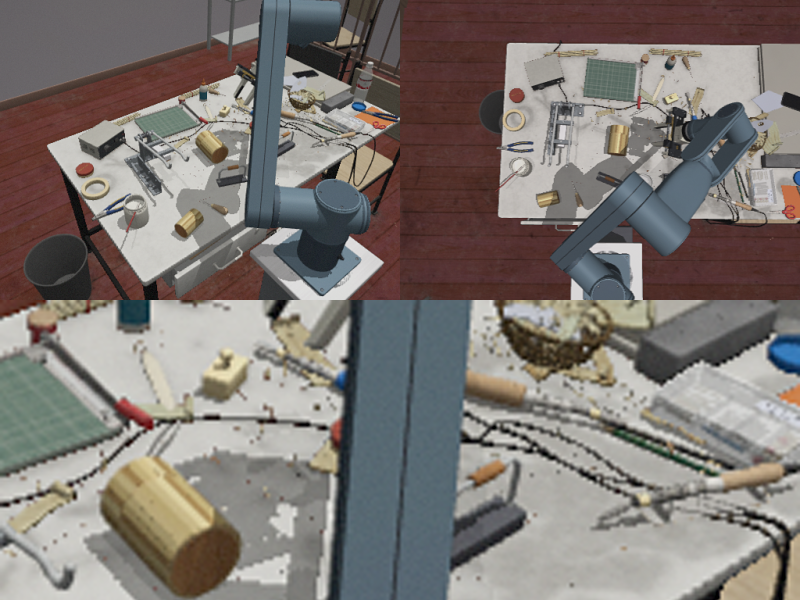

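The crop's lower half shows the second weight's grip at (488,472), which is scene pixel (366,171). I check its height and then lower the tool behind the box.

```bash
python3 -m pendant '[0.35,0,2.5,-18.8,0,0,0, 0.35,0,2.5,-18.8,0,0,0, 0.35,0,2.5,-18.8,0,0,0, 0.35,0,2.5,-18.8,0,0,0, 0.35,0,2.5,-18.8,0,0,0]'
python3 - <<'E'
from h import *
S=cv2.imread("raw_s1.png")
for c in blobs(S[160:185,350:385],(5,120,80),(16,255,255),8):
    p=c[:,0].mean(0)+[350,160]; print(p,tri(p,(359.1,225.9)))
goal([.606,-.147,.106],Rpush(-7.5))
E
```

```text
time: 2.28
position: [0.5947, -0.2143, 0.1044]
eef_rot: [-179.2, -35.1, 82.0]
contact_force: [-0.3, 1.2, -1.3]
gripper_width: 0.0605
grip_force: 0.0
[365.73684211 171.73684211] (array([ 0.44555406, -0.32434353,  0.08512033]), np.float64(0.0007570147520959516))
t 2.28 d cm [1.13 6.73 0.16] w [-0.004 -0.012  0.001] F [-0.3  1.2 -1.3]
```

The thick weight's grip is at (0.4455,-0.3243,0.085), which confirms it. I start pushing gently.

```bash
python3 -m pendant '[0.35,0.5,2,0.1,0,0,0, 0.35,1.1,4,0.1,0,-0.01,0, 0.35,1.1,5.2,0.1,0,-0.01,0]'
python3 -m pendant '[0.35,0.2,0.8,0,0,0,0, 0.35,0.4,1.6,0,0,0,0.02, 0.35,0.6,2.4,0,0,0,0.05, 0.35,0.8,3.2,0,0,0,0.08, 0.35,1.0,4.0,0,0,0,0.11]'
python3 -m pendant '[0.35,0,0.4,0,0,0,0, 0.35,0,0.4,0,0,0,0]'
cat > look.py <<'E'
from h import *
import sys
T=cams.snapshot("top")[:,:,::-1].copy(); cv2.imwrite(sys.argv[1],T)
for c in blobs(T,(14,90,70),(30,255,255),250):
    r=cv2.minAreaRect((plane("top",c[:,0],.044)[:,:2]*1000).astype(np.float32))
    print(cv2.contourArea(c),np.round(np.r_[r[0],r[1],r[2]],1))
goal([0,0,0],Rpush(-2))
E
python3 look.py raw_t2.png
```

```text
time: 2.53
position: [0.6078, -0.1623, 0.1091]
eef_rot: [179.8, -35.2, 82.5]
contact_force: [-0.8, 0.5, 0.6]
gripper_width: 0.0603
grip_force: 0.0
time: 2.95
position: [0.6188, -0.1224, 0.1096]
eef_rot: [179.8, -35.1, 89.1]
contact_force: [-0.2, 0.2, -0.7]
gripper_width: 0.0605
grip_force: 0.0
time: 3.12
position: [0.6187, -0.1172, 0.1091]
eef_rot: [179.8, -35.2, 89.0]
contact_force: [-0.6, 0.1, -0.3]
gripper_width: 0.0605
grip_force: 0.0
742.5 [623.6  -1.6  84.1 136.3  83.7]
t 3.17 d cm [-61.85  11.78 -10.9 ] w [-0.002  0.002 -0.016] F [-1.2 -1.2  0.1]
```

```bash
python3 -m pendant '[0.35,0.3,0.6,0,0,0,0.03, 0.35,0.5,1.2,0,0,0,0.05, 0.35,0.5,1.5,0,0,0,0.05, 0.35,0.5,1.8,0,0,0,0.05, 0.35,0.5,2.1,0,0,0,0.05]'
python3 -m pendant '[0.35,0,0.4,0,0,0,0, 0.35,0,0.8,0,0,0,0, 0.35,0,1.2,0,0,0,0, 0.35,0,1.6,0,0,0,0, 0.35,0,2.0,0,0,0,0]'
python3 -m pendant '[0.35,0,0.4,0,0,0,0, 0.35,0,0.8,0,0,0,0, 0.35,0,1.2,0,0,0,0, 0.35,0,1.6,0,0,0,0, 0.35,0,2.0,0,0,0,0]'
python3 look.py raw_t3.png
```

```text
time: 3.58
position: [0.6235, -0.0971, 0.1092]
eef_rot: [179.8, -35.1, 91.8]
contact_force: [1.5, -0.1, -0.2]
gripper_width: 0.0601
grip_force: 0.0
time: 4.0
position: [0.6235, -0.0771, 0.1093]
eef_rot: [179.8, -35.1, 91.8]
contact_force: [-0.9, 0.3, 0.1]
gripper_width: 0.0608
grip_force: 0.0
time: 4.42
position: [0.6235, -0.0571, 0.1093]
eef_rot: [179.8, -35.1, 91.8]
contact_force: [-0.4, 0.5, 0.2]
gripper_width: 0.0603
grip_force: 0.0
486.5 [633.3  73.6  83.2 134.6  83.4]
t 4.47 d cm [-62.34   5.63 -10.94] w [-0.003  0.003 -0.065] F [0.3 0.4 0.2]
```

The box rolls ahead by itself and drifts along +x. I will nudge its far end by about 17 mm in -x with closed fingers.

```bash
python3 -m pendant '[1,4,0,0,0,0,0, 1,8,0,0,0,0,0, 1,11.5,0,0,0,0,0, 1,11.5,3,0,0,0,0, 1,11.5,6,0,0,0,0]'
python3 -m pendant '[1,0,3,0,0,0,0, 1,0,3.1,0,0,0,0, 1,-1,3.1,0,0,0,0, 1,-1.5,3.1,0,0,0,0, 1,-1.9,3.1,0,0,0,0]'
python3 -m pendant '[1,-0.4,0,0,0,0,0, 1,-0.8,0,0,0,0,0, 1,-1.2,0,0,0,0,0, 1,-1.6,0,0,0,0,0, 1,-1.8,0,0,0,0,0]'
python3 look.py raw_t4.png
```

```text
time: 4.88
position: [0.7407, 0.0013, 0.1078]
eef_rot: [179.7, -35.1, 91.7]
contact_force: [-0.1, 0.6, -0.3]
gripper_width: 0.032
grip_force: 0.0
time: 5.3
position: [0.719, 0.0332, 0.1092]
eef_rot: [179.8, -35.1, 91.8]
contact_force: [0.1, 0.3, 0.1]
gripper_width: 0.0012
grip_force: 0.0
time: 5.72
position: [0.7016, 0.033, 0.1097]
eef_rot: [179.7, -35.1, 91.8]
contact_force: [1.9, 0.4, 0.6]
gripper_width: 0.0006
grip_force: 1.1
t 5.77 d cm [-70.13  -3.31 -10.96] w [-0.002  0.003 -0.064] F [ 1.3 -0.3  0.9]
```

```bash
python3 -m pendant '[1,2.5,0,0,0,0,0, 1,2.5,-4,0,0,0,0, 0.35,2.5,-8,0,0,0,0, 0.35,2.5,-11,0,0,0,0, 0.35,2.5,-11,0,0,0,0]'
python3 look.py raw_t5.png
```

```text
time: 6.18
position: [0.7266, -0.0835, 0.1086]
eef_rot: [179.8, -35.0, 91.5]
contact_force: [-1.0, -0.2, 0.1]
gripper_width: 0.0165
grip_force: 0.0
372.0 [623.8  74.5  83.9 134.6  85.3]
t 6.23 d cm [-72.64   8.05 -10.87] w [-0.001  0.002 -0.061] F [0.7 0.5 0.1]
```

```bash
python3 -m pendant '[1,0,3,0,0,0,0, 1,0,6,0,0,0,0, 1,0,9,0,0,0,0, 1,0,11.6,0,0,0,0, 1,-1.5,11.6,0,0,0,0]'
python3 -m pendant '[1,-0.5,0,0,0,0,0, 1,-1.0,0,0,0,0,0, 1,-1.3,0,0,0,0,0, 1,-1.6,0,0,0,0,0, 1,-1.6,0,0,0,0,0]'
python3 -m pendant '[1,2.5,0,0,0,0,0, 1,2.5,-4,0,0,0,0, 0.35,2.5,-8,0,0,0,0, 0.35,2.5,-11,0,0,0,0, 0.35,0,-11,0,0,0,0]'
python3 look.py raw_t6.png
```

```text
time: 6.65
position: [0.7115, 0.0466, 0.1095]
eef_rot: [179.8, -35.3, 92.2]
contact_force: [-1.2, -0.2, -0.2]
gripper_width: 0.0007
grip_force: 0.0
time: 7.07
position: [0.6956, 0.0385, 0.1095]
eef_rot: [179.8, -35.1, 91.8]
contact_force: [0.1, -0.5, 0.2]
gripper_width: 0.0008
grip_force: 0.1
time: 7.48
position: [0.6987, -0.0784, 0.1082]
eef_rot: [179.5, -34.9, 91.6]
contact_force: [0.9, 0.2, 0.2]
gripper_width: 0.0155
grip_force: 0.0
361.0 [617.2  71.9  84.9 136.   85.4]
t 7.53 d cm [-69.17   7.49 -10.74] w [-0.003 -0.002 -0.062] F [-3.4  2.3 -0.8]
```

```bash
python3 -m pendant '[0.35,-4,0,0,0,0,0, 0.35,-8,0,0,0,0,-0.09, 0.35,-8,1.5,0,0,0,-0.092, 0.35,-8,3.2,0,0,0,-0.092, 0.35,-8,3.6,0,0,0,-0.092]'
python3 -m pendant '[0.35,0.1,0.7,0,0,0,0, 0.35,0.1,1.4,0,0,0,0, 0.35,0.2,2.1,0,0,0,0, 0.35,0.2,2.8,0,0,0,0, 0.35,0.2,3.5,0,0,0,0]'
python3 -m pendant '[0.35,0.1,0.7,0,0,0,0, 0.35,0.1,1.4,0,0,0,0, 0.35,0.2,2.1,0,0,0,0, 0.35,0.2,2.8,0,0,0,0, 0.35,0.2,3.5,0,0,0,0]'
python3 -m pendant '[0.35,0.1,0.5,0,0,0,0, 0.35,0.1,1.0,0,0,0,0, 0.35,0.2,1.5,0,0,0,0, 0.35,0.2,2.0,0,0,0,0, 0.35,0.2,2.5,0,0,0,0]'
python3 look.py raw_t7.png
```

```text
time: 7.95
position: [0.6157, -0.0327, 0.11]
eef_rot: [179.8, -35.2, 86.6]
contact_force: [0.5, 0.1, 0.5]
gripper_width: 0.0533
grip_force: 0.0
time: 8.37
position: [0.6181, 0.0013, 0.1092]
eef_rot: [179.8, -35.1, 86.6]
contact_force: [-0.0, -0.3, 0.4]
gripper_width: 0.0608
grip_force: 0.0
time: 8.78
position: [0.6196, 0.0361, 0.1093]
eef_rot: [179.8, -35.1, 86.5]
contact_force: [-0.2, -0.3, 0.4]
gripper_width: 0.0605
grip_force: 0.1
time: 9.2
position: [0.6216, 0.0608, 0.1093]
eef_rot: [179.8, -35.1, 86.5]
contact_force: [0.3, -0.2, 0.9]
gripper_width: 0.0604
grip_force: 0.0
361.0 [622.4 146.1  43.5 132.2  85.2]
t 9.25 d cm [-62.13  -6.18 -10.93] w [-0.003  0.003  0.027] F [-0.3  0.9  0.3]
```

```bash
python3 -m pendant '[0.35,0.1,0.4,0,0,0,0, 0.35,0.1,0.8,0,0,0,0, 0.35,0.2,1.2,0,0,0,0, 0.35,0.2,1.6,0,0,0,0, 0.35,0.2,2.0,0,0,0,0]'
python3 -m pendant '[0.35,0,0.4,0,0,0,0, 0.35,0,0.8,0,0,0,0, 0.35,0,1.1,0,0,0,0, 0.35,0,1.4,0,0,0,0, 0.35,0,1.6,0,0,0,0]'
python3 look.py raw_t8.png
```

```text
time: 9.67
position: [0.6236, 0.0808, 0.1093]
eef_rot: [179.8, -35.1, 86.5]
contact_force: [-0.5, 0.3, -0.1]
gripper_width: 0.0601
grip_force: 0.0
time: 10.08
position: [0.6235, 0.0969, 0.1093]
eef_rot: [179.8, -35.1, 86.6]
contact_force: [-0.4, 0.2, 0.4]
gripper_width: 0.0609
grip_force: 0.0
t 10.13 d cm [-62.34  -9.72 -10.93] w [-0.002  0.003  0.027] F [-0.3 -0.6  0.6]
```

```bash
python3 -m pendant '[0.35,0,0.2,0,0,0,0, 0.35,0,0.4,0,0,0,0, 0.35,0,0.4,0,0,0,0]' | grep -E "pos|force"
python3 -m pendant '[0.35,0,0.2,0,0,0,0, 0.35,0,0.3,0,0,0,0, 0.35,0,0.3,0,0,0,0]'| grep -E "pos|force"
python3 - <<'E'
from h import *
S=cams.snapshot("scene")[:,:,::-1];T=cams.snapshot("top")[:,:,::-1]
a=cv2.resize(T[120:220,180:280],(400,400),interpolation=cv2.INTER_CUBIC)
b=cv2.resize(S[160:260,155:255],(400,400),interpolation=cv2.INTER_CUBIC)
cv2.imwrite("pics/p2.png",np.hstack([a,b]))
E
```

```text
position: [0.6237, 0.0992, 0.1093]
contact_force: [-2.8, -6.5, 1.0]
grip_force: 3.4
position: [0.6238, 0.1, 0.1094]
contact_force: [-5.7, -16.2, 5.7]
grip_force: 8.4
```

View pics/p2.png

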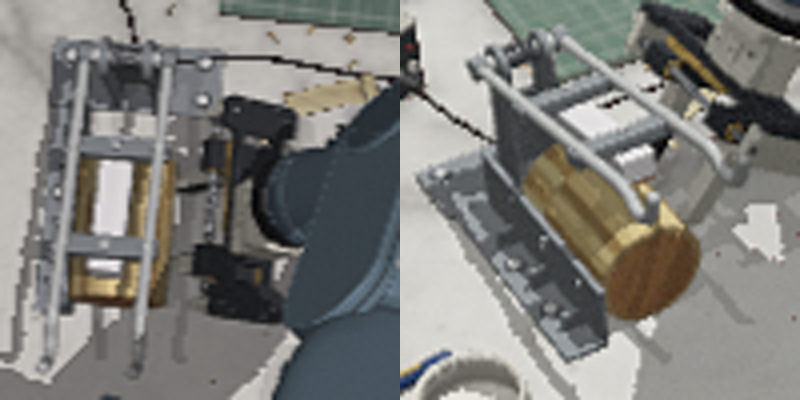

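The box lies against the stop, and the 16 N contact confirms it. I back off and measure.

```bash
python3 -m pendant '[0.35,0,-2,0,0,0,0, 0.35,0,-6,2,0,0,0, 0.35,0,-10,5,0,0,0, 0.35,0,-14,8,0,0,0, 0.35,0,-17,11,0,0,0]'
python3 - <<'E'
from h import *
T=cams.snapshot("top")[:,:,::-1].copy();cv2.imwrite("raw_t9.png",T)
m=cv2.inRange(cv2.cvtColor(T,cv2.COLOR_BGR2HSV),(12,80,50),(32,255,255))[120:220,180:280]
ys,xs=np.nonzero(m); sel=(xs<50)&(ys>30)&(xs>14);xs=xs[sel]+180;ys=ys[sel]+120
P=plane("top",np.c_[xs,ys],.07)[:,:2]
print(len(xs),np.percentile(P,[0,2,98,100],axis=0))
h=np.array([.0,0]); 
for yb in np.arange(.15,.25,.01):
    q=P[(P[:,1]>yb)&(P[:,1]<yb+.01)]
    if len(q)>3: print(round(yb,2),len(q),q[:,0].min().round(4),q[:,0].max().round(4))
th=np.array([np.cos(np.radians(-4)),np.sin(np.radians(-4))])
goal([.4455,-.3243,.25],np.c_[[0,1,0],[1,0,0],[0,0,-1]])
E
```

```text
time: 11.15
position: [0.6229, -0.0533, 0.2059]
eef_rot: [179.9, -35.1, 86.4]
contact_force: [0.9, 1.1, 0.8]
gripper_width: 0.0606
grip_force: 0.0
370 [[0.54873362 0.15157258]
 [0.5521981  0.15460296]
 [0.67481509 0.23837452]
 [0.67853505 0.24164283]]
0.15 47 0.5811 0.6785
0.16 58 0.5489 0.653
0.17 27 0.5489 0.6747
0.18 58 0.5523 0.6747
0.19 23 0.5487 0.5844
0.2 17 0.5522 0.57
0.21 13 0.5521 0.57
0.22 57 0.5521 0.678
0.23 64 0.5555 0.678
0.24 6 0.5591 0.5769
t 11.2 d cm [-18.04 -26.46   3.8 ] w [-0.607  0.032  0.062] F [ 2.5 -3.5  3.2]
```

Measured box centre is about x = 0.617, against 0.627 for the press origin from the hinge, the foot and the stop end. I will nudge the near end by +10 mm and press the box square again.

```bash
python3 -m pendant '[1,-4,2,0,0.08,0,0, 1,-8,4,0,0.17,0,0, 1,-11.3,7,0,0.17,0,0, 1,-11.3,10,-2,0.17,0,0, 1,-11.3,13.3,-4,0.17,0,0]'
python3 -m pendant '[1,0,0,-3,0,0,0, 1,0,0,-6.1,0,0,0, 1,0,2,-6.1,0,0,0, 1,0,3.9,-6.1,0,0,0, 1,0,4.0,-6.1,0,0,0]'
python3 - <<'E'
from h import *
goal([.545,.1206,.1044],Rpush(-3.5,45))
E
```

```text
time: 11.62
position: [0.5089, 0.0819, 0.1658]
eef_rot: [-179.4, -44.8, 85.9]
contact_force: [0.9, 1.3, -0.6]
gripper_width: 0.0318
grip_force: 0.0
time: 12.03
position: [0.5092, 0.1241, 0.104]
eef_rot: [-179.1, -44.9, 86.0]
contact_force: [0.3, 0.3, 0.1]
gripper_width: 0.0015
grip_force: 0.0
t 12.03 d cm [ 3.58 -0.35  0.04] w [ 0.    -0.011 -0.001] F [0.3 0.3 0.1]
```

```bash
python3 -m pendant '[1,0.8,0,0,0,0,0, 1,1.5,0,0,0,0,0, 1,2,0,0,0,0,0, 1,2.4,0,0,0,0,0]' | grep -E "pos|force"
python3 -m pendant '[1,0.2,0,0,0,0,0, 1,0.4,0,0,0,0,0]' | grep -E "pos|force"
python3 -m pendant '[1,0.2,0,0,0,0,0, 1,0.4,0,0,0,0,0]' | grep -E "pos|force"
python3 -m pendant '[1,0.2,0,0,0,0,0, 1,0.4,0,0,0,0,0]' | grep -E "pos|force"
```

```text
position: [0.5361, 0.1204, 0.105]
contact_force: [-4.3, -2.3, 2.2]
grip_force: 2.5
position: [0.5377, 0.121, 0.1045]
contact_force: [-6.7, -3.8, 4.2]
grip_force: 3.2
position: [0.5413, 0.121, 0.1044]
contact_force: [-5.9, -3.7, 2.0]
grip_force: 3.2
position: [0.5454, 0.1209, 0.1044]
contact_force: [-5.9, -4.3, 2.4]
grip_force: 3.0
```

```bash
python3 -m pendant '[1,-2,0,0,0,0,0, 1,-2,-4,1,0,0,0, 0.35,2,-6.5,1,-0.08,0,0, 0.35,5.5,-6.5,0.5,-0.17,0,0, 0.35,8.5,-6.5,0.5,-0.17,0,0]'
python3 -m pendant '[0.35,0,1,0,0,0,0, 0.35,0,2,0,0,0,0, 0.35,0,3,0,0,0,0, 0.35,0,3.5,0,0,0,0, 0.35,0,3.8,0,0,0,0]'
python3 - <<'E'
from h import *
goal([.629,.1003,.109],Rpush(-3.6,35))
E
```

```text
time: 13.28
position: [0.6353, 0.0541, 0.1115]
eef_rot: [179.4, -34.8, 86.5]
contact_force: [0.9, -0.1, 0.2]
gripper_width: 0.0158
grip_force: 0.0
time: 13.7
position: [0.6299, 0.0959, 0.1093]
eef_rot: [179.9, -35.2, 86.5]
contact_force: [-0.0, -0.0, -0.5]
gripper_width: 0.0494
grip_force: 0.0
t 13.7 d cm [-0.09  0.44 -0.03] w [-0.003  0.001 -0.002] F [-0.  -0.  -0.5]
```

```bash
python3 -m pendant '[0.35,0,0.15,0,0,0,0, 0.35,0,0.3,0,0,0,0, 0.35,0,0.3,0,0,0,0]' | grep -E "pos|force"
python3 -m pendant '[0.35,0,0.15,0,0,0,0, 0.35,0,0.25,0,0,0,0, 0.35,0,0.25,0,0,0,0]' | grep -E "pos|force"
python3 -m pendant '[0.35,0,-1,0,0,0,0, 0.35,0,-4,1,0,0,0, 0.35,0,-8,4,0,0,0, 0.35,0,-12,8,0,0,0, 0.35,0,-15,12,0,0,0]'
python3 - <<'E'
from h import *
S=cams.snapshot("scene")[:,:,::-1];T=cams.snapshot("top")[:,:,::-1].copy();cv2.imwrite("raw_t10.png",T)
a=cv2.resize(T[120:220,180:280],(400,400),interpolation=cv2.INTER_CUBIC)
b=cv2.resize(S[160:260,155:255],(400,400),interpolation=cv2.INTER_CUBIC)
cv2.imwrite("pics/p3.png",np.hstack([a,b]))
m=cv2.inRange(cv2.cvtColor(T,cv2.COLOR_BGR2HSV),(12,80,50),(32,255,255))[120:220,180:280]
ys,xs=np.nonzero(m); sel=(xs<50)&(ys>30)&(xs>14);xs=xs[sel]+180;ys=ys[sel]+120
P=plane("top",np.c_[xs,ys],.07)[:,:2]
print(np.percentile(P,[0,2,98,100],axis=0))
goal([.4455,-.3243,.25],np.c_[[0,1,0],[1,0,0],[0,0,-1]])
E
```

```text
position: [0.6313, 0.0975, 0.1097]
contact_force: [0.5, 0.5, -0.1]
grip_force: 0.0
position: [0.6316, 0.0986, 0.1096]
contact_force: [-3.0, -5.2, 2.6]
grip_force: 3.0
time: 14.62
position: [0.6308, -0.0322, 0.2055]
eef_rot: [180.0, -35.2, 86.4]
contact_force: [0.8, 0.2, 0.3]
gripper_width: 0.0606
grip_force: 0.0
[[0.55927646 0.15157258]
 [0.55943713 0.15328083]
 [0.67824848 0.23825882]
 [0.6894767  0.241742  ]]
t 14.72 d cm [-18.89 -28.85   3.92] w [-0.608  0.033  0.061] F [ 0.4 -0.1  0.2]
```

View pics/p3.png

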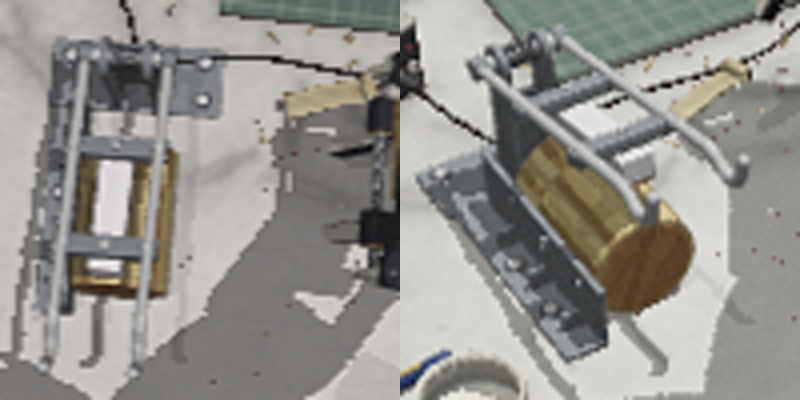

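Near end is now at 0.559, so the centre is about 0.6265 and the box is flush with the stop. On to the thick weight.

```bash
python3 -m pendant '[0.35,-1,-1.5,4,-0.06,0,0, 0.35,-3,-4.5,6,-0.12,0.01,0.01, 0.35,-5.5,-8,6,-0.2,0.01,0.02, 0.35,-7.5,-11.5,6,-0.304,0.017,0.03, 0.35,-9.4,-14.4,6,-0.304,0.017,0.03]'
python3 -m pendant '[0.35,-3,-3,5,-0.06,0,0, 0.35,-5,-7,5,-0.12,0.01,0.01, 0.35,-7,-10.5,5,-0.2,0.01,0.02, 0.35,-9.5,-14.4,5,-0.304,0.017,0.03, 0.35,-9.5,-14.4,5,-0.304,0.017,0.03]'
python3 - <<'E'
from h import *
goal([.4455,-.3243,.22],np.c_[[0,1,0],[1,0,0],[0,0,-1]])
T=cams.snapshot("top")[:,:,::-1].copy()
S=cams.snapshot("scene")[:,:,::-1].copy()
for n,I in(("t",T[205:250,320:400]),("s",S[150:200,330:400])):
  for c in blobs(I,(5,120,80),(16,255,255),6): print(n,cv2.contourArea(c),c[:,0].mean(0))
E
```

```text
time: 15.13
position: [0.5368, -0.1744, 0.267]
eef_rot: [179.9, -17.3, 88.4]
contact_force: [-0.1, 0.1, -0.2]
gripper_width: 0.0607
grip_force: 0.0
time: 15.55
position: [0.4408, -0.3195, 0.3164]
eef_rot: [-179.3, 0.1, 89.9]
contact_force: [0.8, 0.4, -0.1]
gripper_width: 0.0607
grip_force: 0.0
t 15.55 d cm [ 0.47 -0.48 -9.64] w [ 0.002 -0.012  0.002] F [ 0.8  0.4 -0.1]
s 21.0 [36.05 21.65]
```

```bash
python3 -m pendant '[0.35,0.4,-0.4,-4,0,-0.01,0, 0.35,0.4,-0.4,-8,0,-0.01,0, 0.35,0.4,-0.4,-9.6,0,-0.01,0, 0.35,0.4,-0.4,-9.6,0,-0.01,0]'
python3 - <<'E'
from h import *
goal([.4455,-.3238,.153],np.c_[[0,1,0],[1,0,0],[0,0,-1]])
E
```

```text
time: 15.98
position: [0.4449, -0.3192, 0.2143]
eef_rot: [-179.5, -0.8, 89.8]
contact_force: [-0.7, -0.5, -0.2]
gripper_width: 0.0601
grip_force: 0.0
t 15.98 d cm [ 0.06 -0.46 -6.13] w [-0.013 -0.008  0.003] F [-0.7 -0.5 -0.2]
```

```bash
python3 -m pendant '[0.35,0.1,-0.5,-2.5,-0.01,-0.01,0, 0.35,0.1,-0.5,-5,-0.01,-0.01,0, 0.35,0.1,-0.5,-6.1,-0.01,-0.01,0, 0.35,0.1,-0.5,-6.1,-0.01,-0.01,0]'
python3 -m pendant '[1,0,0,0,0,0,0, 1,0,0,0,0,0,0, 1,0,0,0,0,0,0, 1,0,0,0,0,0,0, 1,0,0,0,0,0,0]' 50
python3 -m pendant '[1,0,0,0,0,0,0, 1,0,0,0,0,0,0, 1,0,0,2,0,0,0, 1,0,0,4,0,0,0, 1,0,0,6,0,0,0]'
```

```text
time: 16.32
position: [0.4471, -0.3257, 0.1568]
eef_rot: [179.7, 0.1, 89.8]
contact_force: [-0.5, -0.2, 1.2]
gripper_width: 0.0604
grip_force: 0.0
time: 16.73
position: [0.4479, -0.3274, 0.1596]
eef_rot: [179.4, 0.4, 89.8]
contact_force: [0.7, 0.5, 0.6]
gripper_width: 0.0316
grip_force: 0.0
time: 17.15
position: [0.4464, -0.3258, 0.217]
eef_rot: [179.7, 0.1, 89.8]
contact_force: [-0.0, 0.3, -9.9]
gripper_width: 0.0149
grip_force: 49.9
```

The weight is held (−9.9 N, width 14.9 mm). I lift it clear of the jar and carry it over to the hooks.

```bash
python3 -m pendant '[1,0,0,3,0,0,0, 1,0,0,6,0,0,0, 1,0,0,9,0,0,0, 1,0,0,12,0,0,0, 1,0,1,14.5,0,0,0]'>/dev/null
python3 -m pendant '[1,0,2,0,0,0,0, 1,0,4.5,0,0,0,0, 1,0,7.5,0,0,0,0, 1,0,10.5,0,0,0,0, 1,0,13.5,0,0,0,-0.02]'>/dev/null
python3 -m pendant '[1,0,3,0,0,0,0, 1,0,6,0,0,0,0, 1,0,9,0,0,0,0, 1,0,12,0,0,0,0, 1,-0.5,15,0,0,0,-0.02]'>/dev/null
python3 -m pendant '[1,0,3,0,0,0,0, 1,0,6,0,0,0,0, 1,0,9,0,0,0,0, 1,0,11.5,0,0,0,0, 1,-0.9,14,0,0,0,-0.02]'>/dev/null
python3 -m pendant '[1,0,3,0,0,0,0, 1,0,6,0,0,0,0, 1,0,8.5,0,0,0,0, 1,0,9.5,0,0,0,0, 1,0,9.5,0,0,0,0]'
python3 - <<'E'
from h import *
goal([.432,.208,.280],Rpush(-3.6,0))
E
```

```text
time: 19.23
position: [0.4323, 0.2051, 0.3617]
eef_rot: [179.8, 0.3, 86.6]
contact_force: [0.1, -0.4, -9.3]
gripper_width: 0.0148
grip_force: 49.9
t 19.23 d cm [-0.03  0.29 -8.17] w [ 0.005  0.004 -0.003] F [ 0.1 -0.4 -9.3]
```

```bash
python3 -m pendant '[1,0,0.1,-2.5,0,0,0, 1,0,0.3,-5,0,0,0, 1,0,0.3,-7.5,0,0,0, 1,0,0.3,-8.2,0,0,0, 1,0,0.3,-8.2,0,0,0]'
python3 - <<'E'
from h import *
S=cams.snapshot("scene")[:,:,::-1];T=cams.snapshot("top")[:,:,::-1]
cv2.imwrite("raw_s11.png",S)
a=cv2.resize(T[140:240,170:270],(300,300),interpolation=cv2.INTER_CUBIC)
b=cv2.resize(S[140:260,170:270],(500,600),interpolation=cv2.INTER_CUBIC)
o=np.zeros((600,800,3),np.uint8);o[:300,:300]=a;o[:,300:]=b
cv2.imwrite("pics/hook.png",o)
E
```

```text
time: 19.65
position: [0.4317, 0.2047, 0.2786]
eef_rot: [179.9, 0.5, 86.3]
contact_force: [-0.7, -0.3, -9.9]
gripper_width: 0.0147
grip_force: 49.9
```

View pics/hook.png

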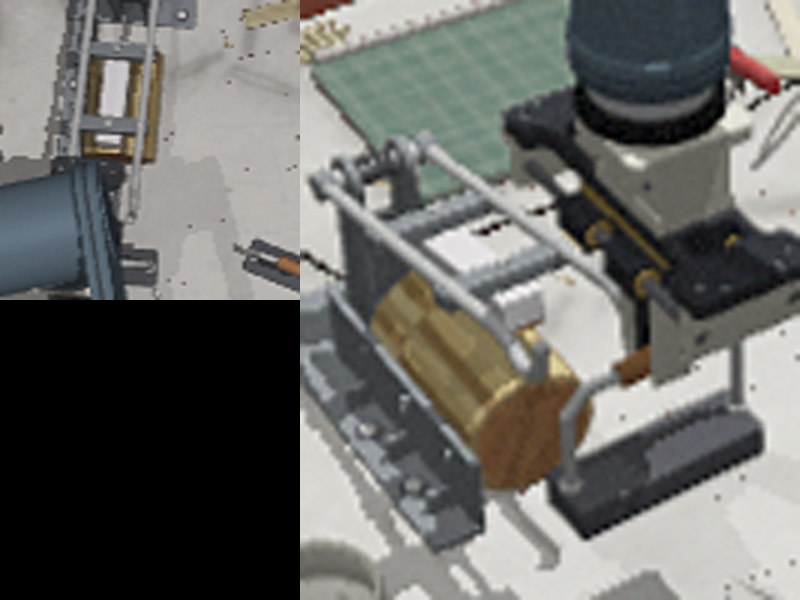

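The hook view shows the left hook tip at (543,347) with its dip near (527,367). The held bar's left part runs from the grip end (617,372) to the bend at (590,385). I compare these with predicted projections.

```bash
python3 - <<'E'
from h import *
p=ctrl.state()['position'];yy=np.array([np.sin(np.radians(3.6)),np.cos(np.radians(3.6)),0])
v=lambda X:np.round((proj("scene",X)-[170,140])*5+[302,2]).ravel()
for d in(0,.005):
    g=p-[0,0,.0653+d]; print("grip end",v(g+.022*yy),"bar end",v(g+.042*yy), "blockcorner L bottom near",v(g+.06*yy+[-.02,0,-.088]),"R near",v(g-.06*yy+[-.02,0,-.088]))
for hx in(.4935,.4975,.5015):
    h=np.array([hx,.208,.172]); print(hx,"dip L",v(h+.036*yy),"tip L",v(h+.036*yy+[-.012,0,.019]))
E
```

```text
grip end [616. 346.] bar end [583. 360.] blockcorner L bottom near [581. 516.] R near [766. 431.]
grip end [616. 354.] bar end [584. 368.] blockcorner L bottom near [581. 523.] R near [766. 437.]
0.4935 dip L [529. 361.] tip L [540. 347.]
0.4975 dip L [525. 358.] tip L [536. 343.]
0.5015 dip L [521. 354.] tip L [532. 339.]
```

The held bar sits about 12 mm below the grasp point, so its height is about 0.200. I raise it 0.9 cm, move 6.4 cm into the hooks and then lower it, watching the force.

```bash
python3 -m pendant '[1,0,0.2,0.9,0,0,0, 1,1.5,0.3,0.9,0,0,0, 1,3,0.3,0.9,0,0,0, 1,4.5,0.3,0.9,0,0,0, 1,5.6,0.3,0.9,0,0,0]' 60
python3 -m pendant '[1,0.5,0,0,0,0,0, 1,0.8,0,0,0,0,0, 1,0.8,0,0,0,0,0]'
python3 - <<'E'
from h import *
goal([.4955,.208,.2876],Rpush(-3.6,0))
S=cams.snapshot("scene")[:,:,::-1]
b=cv2.resize(S[155:255,185:265],(480,600),interpolation=cv2.INTER_CUBIC)
cv2.imwrite("pics/hook2.png",b)
E
```

```text
time: 20.17
position: [0.4917, 0.2091, 0.2932]
eef_rot: [179.2, 0.3, 86.4]
contact_force: [0.3, 0.6, -9.1]
gripper_width: 0.0144
grip_force: 59.9
time: 20.42
position: [0.4978, 0.2089, 0.291]
eef_rot: [179.5, 0.3, 86.4]
contact_force: [-0.4, 0.3, -9.2]
gripper_width: 0.0144
grip_force: 59.9
t 20.42 d cm [-0.23 -0.09 -0.34] w [0.006 0.008 0.001] F [-0.4  0.3 -9.2]
```

View pics/hook2.png

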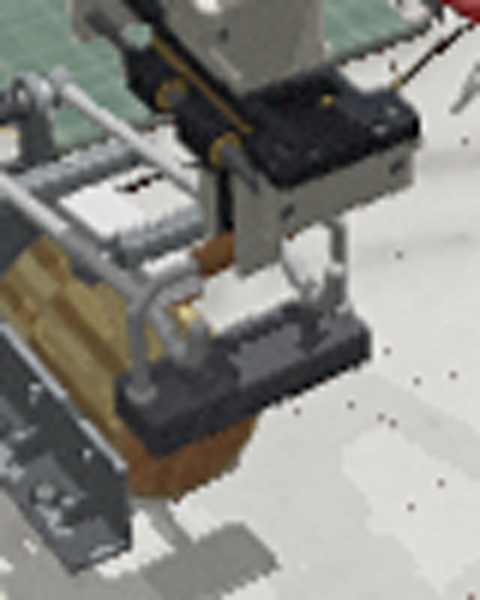

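In this view the bar lies over both hooks, with the dips near (182,350) and (320,295) and both tips on the near side. I lower it.

```bash
python3 -m pendant '[1,-0.1,0,-0.8,0,0,0, 1,-0.1,0,-1.6,0,0,0, 1,-0.1,0,-2.4,0,0,0, 1,-0.1,0,-2.8,0,0,0, 1,-0.1,0,-2.8,0,0,0]'
python3 -m pendant '[1,0,0,-0.4,0,0,0, 1,0,0,-0.8,0,0,0, 1,0,0,-0.8,0,0,0]'
python3 -m pendant '[1,0,0,-0.4,0,0,0, 1,0,0,-0.8,0,0,0, 1,0,0,-0.8,0,0,0]'
```

```text
time: 20.88
position: [0.4954, 0.2088, 0.2607]
eef_rot: [179.7, 0.4, 86.4]
contact_force: [-0.1, 0.0, -9.7]
gripper_width: 0.0145
grip_force: 59.9
time: 21.13
position: [0.4963, 0.2089, 0.2538]
eef_rot: [179.6, 0.3, 86.4]
contact_force: [-0.7, 0.3, -9.3]
gripper_width: 0.0145
grip_force: 59.9
time: 21.38
position: [0.4973, 0.2088, 0.2468]
eef_rot: [179.4, 0.3, 86.4]
contact_force: [0.9, -1.7, -4.2]
gripper_width: 0.0145
grip_force: 59.9
```

The load is going over to the hooks. I follow the arm down.

```bash
python3 -m pendant '[1,0,0,-0.5,0,0,0, 1,-0.1,0,-1,0,0,0, 1,-0.1,0,-1.5,0,0,0, 1,-0.2,0,-2,0,0,0, 1,-0.2,0,-2,0,0,0]'
python3 -m pendant '[1,0,0,-0.4,0,0,0, 1,-0.1,0,-0.8,0,0,0, 1,-0.1,0,-1.2,0,0,0, 1,-0.2,0,-1.6,0,0,0, 1,-0.2,0,-1.6,0,0,0]'
python3 - <<'E'
from h import *
S=cams.snapshot("scene")[:,:,::-1]
b=cv2.resize(S[155:255,185:265],(480,600),interpolation=cv2.INTER_CUBIC)
cv2.imwrite("pics/hook3.png",b)
E
```

```text
time: 21.8
position: [0.4951, 0.2088, 0.2257]
eef_rot: [179.5, 0.3, 86.4]
contact_force: [3.5, -2.6, -4.5]
gripper_width: 0.0143
grip_force: 59.9
time: 22.22
position: [0.4936, 0.2088, 0.2101]
eef_rot: [179.4, 0.3, 86.4]
contact_force: [6.1, -3.1, -4.2]
gripper_width: 0.0142
grip_force: 59.9
```

View pics/hook3.png

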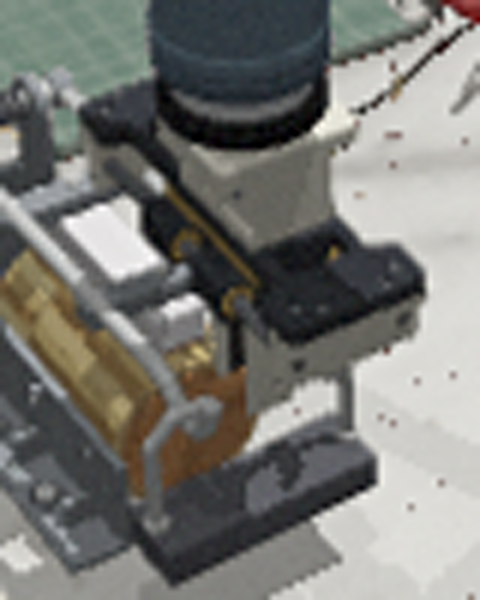

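The bar is seated in the hook at (195,415), and the rising Fx shows it is pulled slightly toward +x. I ease that and continue down.

```bash
python3 -m pendant '[1,0.2,-0.1,-0.4,0,0,0, 1,0.3,-0.1,-0.8,0,0,0, 1,0.3,-0.1,-0.8,0,0,0]'
python3 -m pendant '[1,0,0,-0.3,0,0,0, 1,0,0,-0.5,0,0,0, 1,0,0,-0.5,0,0,0]'
```

```text
time: 22.52
position: [0.4948, 0.208, 0.2011]
eef_rot: [179.7, 0.3, 86.4]
contact_force: [-0.1, -0.9, -4.1]
gripper_width: 0.0146
grip_force: 59.9
time: 22.77
position: [0.4949, 0.208, 0.197]
eef_rot: [179.6, 0.3, 86.4]
contact_force: [-1.4, -1.4, -3.8]
gripper_width: 0.0141
grip_force: 59.9
```

```bash
python3 -m pendant '[1,0,0,-0.2,0,0,0, 1,0,0,-0.3,0,0,0, 1,0,0,-0.3,0,0,0]' | grep -E "pos|cont"
python3 -m pendant '[1,0,0,-0.2,0,0,0, 1,0,0,-0.3,0,0,0, 1,0,0,-0.3,0,0,0]' | grep -E "pos|cont"
```

```text
position: [0.495, 0.208, 0.1964]
contact_force: [-6.7, -2.4, 12.5]
position: [0.4951, 0.208, 0.1959]
contact_force: [-13.4, -4.9, 30.8]
```

The arm has reached the box. I relieve the pressure and open the fingers.

```bash
python3 -m pendant '[1,0,0,0.4,0,0,0, 1,0,0,0.4,0,0,0]' | grep -E "pos|cont"
python3 -m pendant '[0.25,0,0,0,0,0,0, 0.25,0,0,0,0,0,0, 0.25,0,0,0,0,0,0, 0.25,0,0,0,0,0,0, 0.25,0,0,0,0,0,0]'
python3 -m pendant '[0.25,0,0,0,0,0,0, 0.25,0,0,0,0,0,0, 0.25,0,0,2,0,0,0, 0.25,0,0,4,0,0,0, 0.25,0,0,7,0,0,0]'
python3 -m pendant '[0.25,0,0,4,0,0,0, 0.25,0,0,8,0,0,0, 0.25,-2,-3,12,0,0,0, 0.25,-4,-7,14,0,0,0, 0.25,-6,-11,14,0,0,0]'
python3 -m pendant '[0.25,-1,-4,0,0,0,0, 0.25,-1,-8,0,0,0,0, 0.25,-1,-12,0,0,0,0, 0.25,-1,-15,0,0,0,0, 0.25,-1,-15,0,0,0,0]'
python3 - <<'E'
from h import *
S=cams.snapshot("scene")[:,:,::-1];T=cams.snapshot("top")[:,:,::-1]
a=cv2.resize(T[110:260,110:260],(400,400),interpolation=cv2.INTER_CUBIC)
b=cv2.resize(S[160:260,155:255],(400,400),interpolation=cv2.INTER_CUBIC)
cv2.imwrite("pics/end.png",np.hstack([a,b]))
E
```

```text
position: [0.4953, 0.2078, 0.1967]
contact_force: [-3.7, -2.0, 6.1]
time: 23.85
position: [0.4957, 0.2081, 0.1952]
eef_rot: [179.5, 0.3, 86.4]
contact_force: [-0.3, 0.2, -0.4]
gripper_width: 0.0431
grip_force: 0.0
time: 24.27
position: [0.4944, 0.2077, 0.2642]
eef_rot: [179.8, 0.4, 86.4]
contact_force: [0.3, 0.0, 0.0]
gripper_width: 0.0694
grip_force: 0.0
time: 24.68
position: [0.4451, 0.1157, 0.4065]
eef_rot: [179.1, 0.3, 86.5]
contact_force: [1.2, -1.5, -0.4]
gripper_width: 0.0695
grip_force: 0.0
time: 25.1
position: [0.4345, -0.0391, 0.4026]
eef_rot: [179.5, 0.5, 86.1]
contact_force: [0.2, -0.5, 0.5]
gripper_width: 0.0695
grip_force: 0.0
```

View pics/end.png

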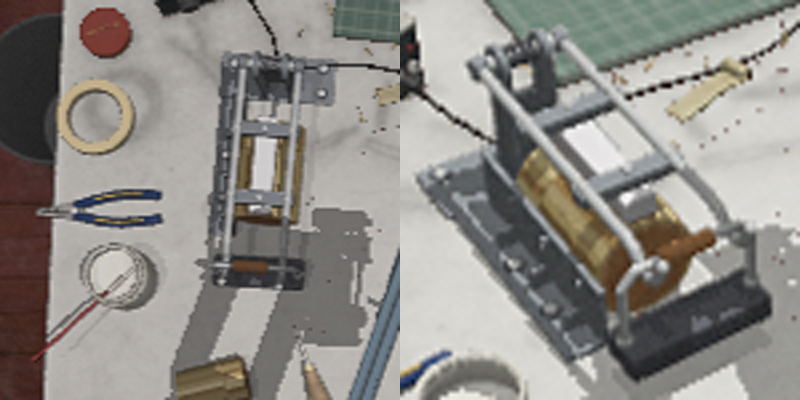

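The weight hangs in both hooks, the arm is level on the box, the box is against the stop, and the gripper is clear. I let it settle briefly and hand in.

```bash
python3 -m pendant '[0.25,0,0,0,0,0,0, 0.25,0,0,0,0,0,0, 0.25,0,0,0,0,0,0, 0.25,0,0,0,0,0,0, 0.25,0,0,0,0,0,0]' >/dev/null; python3 -c "
from plant import ctrl
print(ctrl.hand_in())"
```

```text
the job is handed in; nothing more can be done
None
```

The job is handed in: the round box lies against the stop, about centred under the lowered arm, the thick weight hangs in both hooks with the arm down on the box, and the gripper is clear, after about 26 s.

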